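# Hang the slotted chopping board on its peg

## Robot

A 6-joint arm with a two-finger parallel gripper is mounted at the origin on the work surface. World frame = base frame: x ahead of the robot, y to its left, z up, the work surface at z = 0. Lengths are in m, angles in rad, forces in N, time in s.
With the tool pointing down it reaches from about 0.35 to 0.725 m from the base axis. Payload 4.3 kg.
Tool frame: the origin (TCP) lies midway between the tips of the shut fingers; the grasp point (between the pads) lies 19 mm behind it; z points along the fingers, y is the line along which they close (so a half turn about z gives the same grasp; the last joint's range is limited). The gripper opens to 85 mm and grips with 20 to 120 N. Pads are 22 mm wide; open, the fingers measure 114 mm over their backs; the gripper's body (76 mm by 85 mm) begins 54 mm behind the grasp point. The pads swing forward as they close: fully open they stand 13 mm farther back than shut.
Start: joints at [-1.243, 0.377, 0.081, 1.274, 0, 1.46], TCP at [0.244, -0.521, 0.231] pointing down, gripper open.
Joint ranges: [-2.72, 2.72], [-0.84, 1.66], [-1.02, 1.22], [-1.77, 2.12], [-1.37, 1.28], [-3.14, 3.14]. Speed limits (rad/s): [2.57, 2.57, 3.14, 3.14, 3.14, 3.14].

## Interface

Orientations are given as [roll, pitch, yaw] about the fixed x, y, z axes, in that order (R = Rz(yaw) Ry(pitch) Rx(roll)).
In Python, from bench import manip gives the robot as it stands.
- The arm moves only by the tool send_rows, never from a script. Its argument "moves" is a list of rows, each a list of 4 numbers: the shift along the tool's x, y, z in cm, then the turn about the tool's z in rad. In form: [[tx, ty, tz, turn], ...]. A call has 1 to 8 rows; each row shifts and turns the commanded pose from where the row before left it, along the tool's axes as they then stand; what a row does not reach is not made up. A row lasts 1/12 s, in which the tool goes at most 41.7 mm and 7.16 degrees, less where a joint would pass 70% of its speed; a pose out of reach is approached as far as the arm can. A call with a gripper value outside its range is refused whole. "jaw" is the opening, from -1 (shut) to 1 (fully open), set as the call begins (left out, the last holds). The fingers move at their own pace and stop on an object; "force" is the grip in N (left out, the last holds). Time passes only in rows, so rows that do not move let the fingers close. It gives the time, the measured TCP pose, the force, the opening and the grip force at its end, in the units of the state.
- manip.read_state(): the state, without advancing time (a new reading comes with each control period).
- manip.read_camera(name): name is "scene" or "top"; returns the picture (384x512x3 uint8, red, green, blue); there is no depth.
- manip.get_calibration(name): a dict with "mtx" (3x3 intrinsics, pixels), "position" and "rotation" of the camera in the world. Camera axes: x right, y down, z forward; pixel columns grow to the right and rows downward; lengths in m; the calibration is good to about 2 mm. A picture is of the moment at which its call begins. get_calibration takes no time and is no camera call.
- manip.job_done(): hands the job in; it is judged then, once.
The state is a dict: "clock": time; "q": joint angles; "joint_velocities": joint speeds; "effort": joint torques, N m; "tool_pos": TCP position; "tcp_rot": TCP orientation; "force": force on the tool from outside, world axes, zero at the start; "ft_torque": the same for the moment, N m; "gripper_width": finger opening in m; "finger_force": force on a finger pad.
Only numpy, scipy, OpenCV 4.12 (cv2) and the standard library are available. Lean on these libraries where they do the work, as an engineer would, in place of code of your own. Each camera call takes 0.05 s, during which the arm holds its last target. There are 200 camera calls.

## Task

Three chopping boards stand in the slotted wooden holder. Slide the one with the hand slot straight up out of its place and hang it by that slot on the peg of the white stand, so that it hangs freely and upright. Leave the other two boards standing in the holder and do not disturb the tin and the three jars that stand beside them.

Things in the scene. Friction and masses are not known exactly. Their poses are not given: they have to be found in the camera images.
- slot_board: board to hang: dark wood, 9 thick (x), 120 wide (y), 170 tall (z), about 0.13 kg; narrowest and tallest of three upright chopping boards, the only one with a hand slot; top corners rounded (radius 20). Origin: centre of its bottom edge. It stands in one of the holder's slots with 1.5 play on each face and can lean a little
- board_slot (a point): centre of the hand slot right through slot_board: 44 wide (y) by 34 high (z), 117 above the board's bottom edge, so the slot's upper edge is 36 below the board's top edge. Same axes as the board
- board_top (a point): middle of slot_board's top edge, 170 above its bottom edge
- wide_board: dark wood board without slot, 9 thick (x), 200 wide (y), 140 tall, stands in another slot of the holder; origin at the centre of its bottom edge
- square_board: dark wood board without slot, 9 thick (x), 150 wide (y), 130 tall, stands in another slot of the holder; origin at the centre of its bottom edge
- holder: fixed wooden block, 190 (x) by 130 (y) by 52 tall, with three parallel slots along its y, open at both ends, at x = -55, 0 and +55, each 12 wide and 40 deep (floor 12 above the table). The boards stand in them in any order. It stands left or right of the middle, the stand on the other side. Origin: centre of its underside
- stand: fixed stand: white base 120 (x) by 110 (y) by 15 thick; white post 20 (x) by 24 (y), 188 tall, centred at x = +45; one steel peg, diameter 10, from the post towards the stand's -x (roughly towards the robot), axis at y = 0, level at height 180 from x = +35 to x = -40, then its tip turns up, ending at x = -50 with its axis 10 higher (round end). Origin: centre of underside
- peg_mid (a point): point on the axis of the level part of the peg, at stand x = 0, height 180; same axes as the stand
- fish_tin: bystander, loose: flat round aluminium tin, 76 across, 35 tall; origin at the centre of its underside
- spice_jar: bystander, loose: amber spice jar with black cap, 40 across, 85 tall, at the right; origin at the centre of its underside
- salt_jar: bystander, loose: clear jar with white cap, 56 across, 90 tall, at the left; origin at the centre of its underside
- sauce_jar: bystander, loose: sauce jar with steel lid, 72 across, 120 tall, behind the tin between holder and stand; origin at the centre of its underside

How it is judged:
By the outcome, as a careful person would: the job done as asked, in the order asked, and still so for the second after the job is handed in, with the robot touching nothing.
It also fails if it takes over 51 s, if anything falls off the work surface, if the arm or the gripper's body presses on something with over 40 N, if the wrist force passes 120 N, or if a joint passes its speed limit or range.

## Working session

There is one attempt and no reset: what is moved stays moved. The work goes in short steps, Python scripts to look and compute and a tool call to move; the robot and the scene stay as the last step left them, time stands still between calls to the robot, and variables do not carry over. Pictures are saved under pics/ and viewed, at most 10 in all, crops included, and the job is handed in when it is done.

Besides the shell and the picture viewer there is one more tool, called after ">>>" as a command line: name --pt "numbers of a row" for each row, then --argument value for the rest. send_rows: Moves the arm, as the interface text tells. Its arguments: {"type":"object","properties":{"moves":{"type":"array","items":{"type":"array","items":{"type":"number"}}},"jaw":{"type":"number"},"force":{"type":"number"}},"required":["moves"]}

```bash
mkdir -p pics; python3 - <<'E'
from bench import manip
import cv2,numpy as np
np.set_printoptions(precision=4,suppress=True)
for n in("scene","top"):
    cv2.imwrite(f"pics/{n}0.png",cv2.cvtColor(manip.read_camera(n),cv2.COLOR_RGB2BGR)); c=manip.get_calibration(n); print(n,c)
s=manip.read_state();print(s)
E
```

```text
scene {'mtx': array([[430.0591,   0.    , 267.2188],
       [  0.    , 430.0591, 189.0765],
       [  0.    ,   0.    ,   1.    ]]), 'position': array([1.4848, 0.2803, 0.7839]), 'rotation': array([-2.1727,  0.0194,  1.8414])}
top {'mtx': array([[431.1621,   0.    , 262.0795],
       [  0.    , 431.1621, 189.0315],
       [  0.    ,   0.    ,   1.    ]]), 'position': array([0.3996, 0.0141, 1.4229]), 'rotation': array([-2.9966, -0.0044, -1.5892])}
{'clock': 0.1, 'q': array([-1.2433,  0.378 ,  0.0798,  1.2744,  0.    ,  1.4605]), 'joint_velocities': array([ 0.0001, -0.0029,  0.0033,  0.0006, -0.    , -0.0007]), 'effort': array([  0.0015, -46.4693,  27.0582,   0.012 ,  -0.0001,  -0.    ]), 'tool_pos': array([ 0.2436, -0.5202,  0.2305]), 'tcp_rot': array([-3.1398, -0.0002,  0.4378]), 'force': array([ 0.0244,  0.6118, -0.2936]), 'ft_torque': array([ 0.0004, -0.015 ,  0.0438]), 'finger_force': 0.0, 'gripper_width': 0.08553130808822364}
```

View pics/scene0.png

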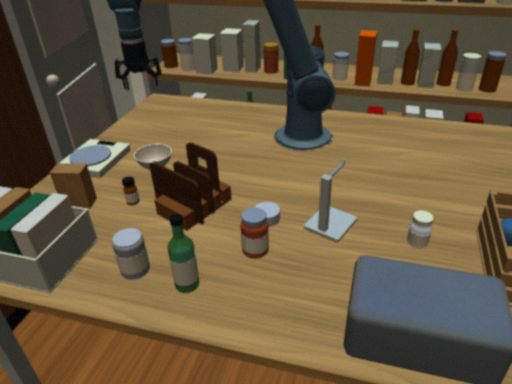

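View pics/top0.png

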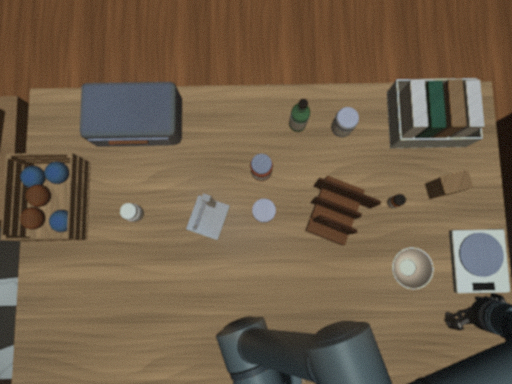

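The scene view shows the holder near (190,195); the slotted board is its rearmost one, at (203,160), on the robot's side. The stand is at (328,215). In the top view the holder is near (340,210) and the stand near (208,217). I'll zoom in on both next.

```bash
python3 - <<'E'
import cv2,numpy as np
s=cv2.imread("pics/scene0.png");t=cv2.imread("pics/top0.png")
a=cv2.resize(s[135:235,140:240],None,fx=4,fy=4,interpolation=2);b=cv2.resize(s[150:250,290:390],None,fx=4,fy=4,interpolation=2)
cv2.imwrite("pics/s1.png",np.hstack([a,b]))
a=cv2.resize(t[165:255,295:395],None,fx=4,fy=4,interpolation=2);b=cv2.resize(t[165:255,170:270],None,fx=4,fy=4,interpolation=2)
cv2.imwrite("pics/t1.png",np.hstack([a,b]))
E
```

```text
(no output)
```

View pics/s1.png

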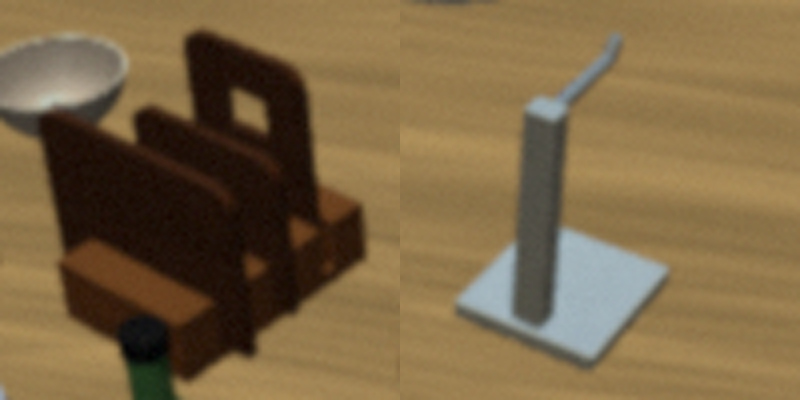

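View pics/t1.png

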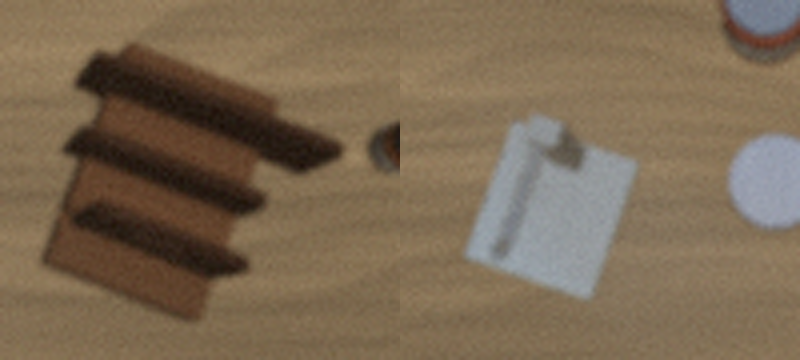

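The crops confirm it: the slot board is in the slot nearest the robot, with its hand slot at about scene (202,162). The peg points towards the robot, its tip at about top (195,228) and scene (344,159). Next I'll measure by ray casting.

```bash
cat > h.py <<'E'
import cv2,numpy as np
from scipy.spatial.transform import Rotation as R
from bench import manip
np.set_printoptions(precision=4,suppress=True)
C={}
for n in("scene","top"):
    c=manip.get_calibration(n);r=np.array(c["rotation"]);M=R.from_euler("xyz",r).as_matrix() if r.shape==(3,) else r
    C[n]=(np.array(c["mtx"]),np.array(c["position"]),M)
def ray(n,uv):
    K,p,M=C[n];d=(M@np.linalg.solve(K,np.c_[np.atleast_2d(uv),np.ones(len(np.atleast_2d(uv)))].T)).T
    return p,d/np.linalg.norm(d,axis=1)[:,None]
def onz(n,uv,z):
    p,d=ray(n,uv);return p+d*((z-p[2])/d[:,2])[:,None]
def proj(n,X):
    K,p,M=C[n];c=(np.atleast_2d(X)-p)@M@K.T;return c[:,:2]/c[:,2:]
def tri(a,b):
    A=np.zeros((3,3));v=np.zeros(3)
    for n,uv in(("scene",a),("top",b)):
        p,d=ray(n,uv);P=np.eye(3)-np.outer(d[0],d[0]);A+=P;v+=P@p
    return np.linalg.solve(A,v)
def crop(pts,o,k=4): return (np.array(pts)+.5)/k-.5+np.array(o)
E
python3 - <<'E'
from h import *
print("base",onz("top",[[250,345]],0),onz("scene",[[303,137]],0))
ts=lambda p:crop(p,(170,165)); th=lambda p:crop(p,(295,165))
ss=lambda p:crop(p,(290,150)); sh=lambda p:crop(p,(140,135))
print("stand plate top",onz("top",ts([[64,258],[190,299],[236,160],[112,122]]),.015))
print("stand plate scene",onz("scene",ss([[58,305],[188,360],[268,268],[165,228]]),.015))
print("peg tip tri",tri(ss([[216,40]]),ts([[99,250]])), "root",tri(ss([[160,102]]),ts([[140,150]])))
print("board top edge",onz("top",th([[82,208],[245,266]]),.182))
for z,c in((.152,"top0"),):pass
print("holder top view",onz("top",th([[45,262],[197,320],[275,100],[130,42]]),.052))
print("holder scene",onz("scene",sh([[62,262],[95,240],[215,300],[180,335],[362,208],[325,188]]),.052))
print("tin",onz("top",[[263.5,210]],.035),"sauce",onz("top",[[261,163]],.12))
E
```

```text
base [[0.1087 0.0515 0.    ]] [[0.01   0.0001 0.    ]]
stand plate top [[0.4776 0.2552 0.015 ]
 [0.4426 0.1529 0.015 ]
 [0.5552 0.1148 0.015 ]
 [0.5885 0.2166 0.015 ]]
stand plate scene [[0.5604 0.1157 0.015 ]
 [0.596  0.2117 0.015 ]
 [0.4827 0.2532 0.015 ]
 [0.4531 0.1747 0.015 ]]
peg tip tri [0.473  0.2004 0.1916] root [0.545  0.1733 0.1829]
board top edge [[ 0.4975 -0.1461  0.182 ]
 [ 0.4538 -0.2616  0.182 ]]
holder top view [[ 0.4655 -0.132   0.052 ]
 [ 0.4177 -0.2505  0.052 ]
 [ 0.5919 -0.3213  0.052 ]
 [ 0.6413 -0.2066  0.052 ]]
holder scene [[ 0.5952 -0.3213  0.052 ]
 [ 0.5638 -0.3106  0.052 ]
 [ 0.6105 -0.1936  0.052 ]
 [ 0.6533 -0.201   0.052 ]
 [ 0.4759 -0.1314  0.052 ]
 [ 0.4567 -0.1685  0.052 ]]
tin [[0.5336 0.0009 0.035 ]] sauce [[0.6708 0.0067 0.12  ]]
```

```bash
cat > ov.py <<'E'
from h import *
def box(o,yaw,pts):
    c,s=np.cos(yaw),np.sin(yaw);p=np.array(pts,float);return np.c_[o[0]+c*p[:,0]-s*p[:,1],o[1]+s*p[:,0]+c*p[:,1],o[2]+p[:,2]]
def rect(x,y0,y1,z0,z1): return [[x,y0,z0],[x,y1,z0],[x,y1,z1],[x,y0,z1],[x,y0,z0]]
def draw(img,n,o,L,col,k=4):
    for P in L:
        q=((proj(n,P)-np.array(o)+.5)*k-.5);cv2.polylines(img,[np.round(q*16).astype(np.int32)],False,col,1,cv2.LINE_AA,4)
def flat(z,x0,x1,y0,y1): return [[x0,y0,z],[x1,y0,z],[x1,y1,z],[x0,y1,z],[x0,y0,z]]
E
python3 - <<'E'
from ov import *
S=(.518,.185,0);sy=-.335;H=(.531,-.227,0);hy=-.39
B=box(H,hy,[[-.055,0,.012]])[0]
stand=[box(S,sy,flat(.015,-.06,.06,-.055,.055)),box(S,sy,flat(.188,.035,.055,-.012,.012)),box(S,sy,[[.035,0,.18],[-.04,0,.18],[-.05,0,.19]])]
hold=[box(H,hy,flat(.052,-.095,.095,-.065,.065))]
bd=[box(B,hy,rect(x,-.06,.06,0,.17)) for x in(-.0045,.0045)]+[box(B,hy,rect(.0045,-.022,.022,.1,.134)),box(B,hy,flat(.17,-.0045,.0045,-.06,.06))]
out=[]
for n,o1,o2 in(("scene",(140,135),(290,150)),("top",(295,165),(170,165))):
    im=cv2.imread(f"pics/{n}0.png");r=[]
    for o in(o1,o2):
        c=cv2.resize(im[o[1]:o[1]+75*(1)+ (22 if n=="scene" else 0),o[0]:o[0]+100],None,fx=4,fy=4,interpolation=2)
        c=cv2.convertScaleAbs(c,alpha=1.6,beta=10)
        draw(c,n,o,stand+hold,(0,255,0));draw(c,n,o,bd,(255,255,0));r.append(c)
    out.append(np.hstack(r))
cv2.imwrite("pics/ov.png",np.vstack(out)[:600])
print(np.vstack(out).shape)
cv2.imwrite("pics/ov.png",cv2.resize(np.vstack(out),(800,600)) if np.vstack(out).shape[0]>600 else np.vstack(out))
E
```

```text
(688, 800, 3)
```

View pics/ov.png

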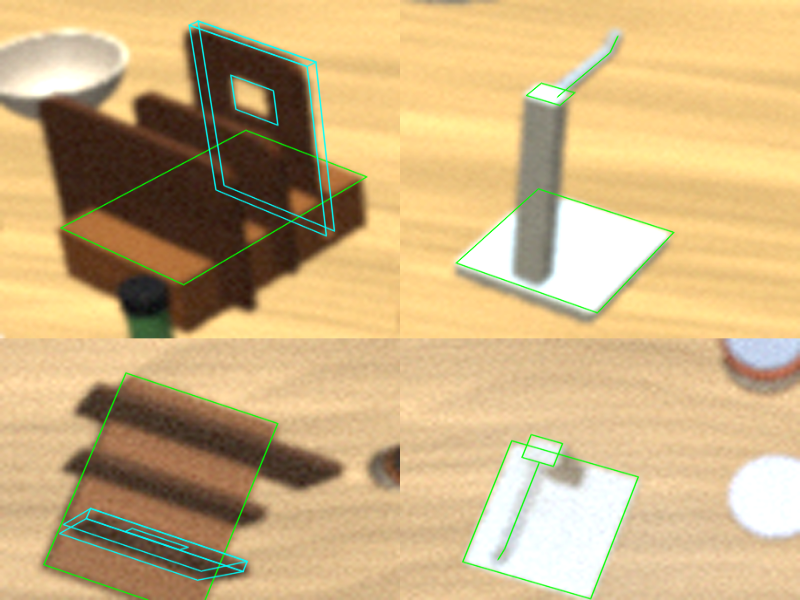

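The overlay fits to within about 1 px. The true slot board sits some 3 mm further towards holder -y than drawn. Next I turn the tool and raise it.

>>> send_rows --pt "0 0 -0.4 -0.106" --pt "0 0 -0.4 -0.106" --pt "0 0 -0.4 -0.106" --pt "0 0 -0.4 -0.106" --pt "0 0 -0.4 -0.106" --pt "0 0 -0.4 -0.106" --pt "0 0 -0.4 -0.106" --pt "0 0 0 0" --jaw 0.4 --force 40

```text
clock: 0.77
tool_pos: [0.2438, -0.5209, 0.2596]
tcp_rot: [3.141, 0.0, 1.181]
force: [-0.2, 0.1, 0.2]
gripper_width: 0.0602
finger_force: 0.0
```

```bash
cat > go.py <<'E'
import sys
from h import *
s=manip.read_state();t=np.array(list(map(float,sys.argv[1:4])));e=R.from_euler("xyz",s["tcp_rot"])
y=float(sys.argv[4])
print("pos",s["tool_pos"],s["tcp_rot"],s["gripper_width"],"t",s["clock"],"F",s["force"],"q",s["q"])
print("tool shift cm",e.inv().apply(t-s["tool_pos"])*100,"turn",-(y-s["tcp_rot"][2]))
E
python3 go.py .479 -.209 .24 1.181
```

```text
pos [ 0.2438 -0.5209  0.2596] [3.1413 0.0002 1.1814] 0.06015277863558549 t 0.7667 F [-0.2133  0.0667  0.1581] q [-1.2433  0.3729  0.1472  1.3448  0.      0.7169]
tool shift cm [37.7819  9.9179  1.9558] turn 0.00041997921079417466
```

>>> send_rows --pt "2.7 0.71 0 0" --pt "2.7 0.71 0 0" --pt "2.7 0.71 0 0" --pt "2.7 0.71 0 0" --pt "2.7 0.71 0 0" --pt "2.7 0.71 0 0" --pt "2.7 0.71 0 0"

```text
clock: 1.35
tool_pos: [0.3622, -0.3636, 0.2588]
tcp_rot: [-3.141, -0.0, 1.176]
force: [0.2, -0.6, 0.2]
gripper_width: 0.06
finger_force: 0.0
```

>>> send_rows --pt "2.7 0.71 0.2 0" --pt "2.7 0.71 0.2 0" --pt "2.7 0.71 0.2 0" --pt "2.7 0.71 0.2 0" --pt "2.7 0.71 0.2 0" --pt "2.7 0.71 0.2 0" --pt "0 0 0 0" --pt "0 0 0 0"

```text
clock: 2.02
tool_pos: [0.4631, -0.2303, 0.2466]
tcp_rot: [-3.14, 0.0, 1.18]
force: [0.1, -0.6, 0.0]
gripper_width: 0.0598
finger_force: 0.0
```

```bash
python3 go.py .479 -.209 .155 1.181; python3 - <<'E'
from h import *
r=[]
for n,o in(("scene",(140,100)),("top",(295,150))):
    im=cv2.cvtColor(manip.read_camera(n),cv2.COLOR_RGB2BGR);cv2.imwrite(f"pics/{n}1.png",im)
    r.append(cv2.convertScaleAbs(cv2.resize(im[o[1]:o[1]+120,o[0]:o[0]+100],None,fx=4,fy=4,interpolation=2),alpha=1.6,beta=10))
cv2.imwrite("pics/v1.png",np.hstack(r))
E
```

```text
pos [ 0.4631 -0.2303  0.2466] [-3.1404  0.0002  1.1804] 0.059846862786988385 t 2.0167 F [ 0.143  -0.5867  0.0118] q [-0.5839  0.2562 -0.049   1.2667 -0.0004  1.3773]
tool shift cm [2.5723 0.6711 9.1621] turn -0.0005842985414279411
```

View pics/v1.png

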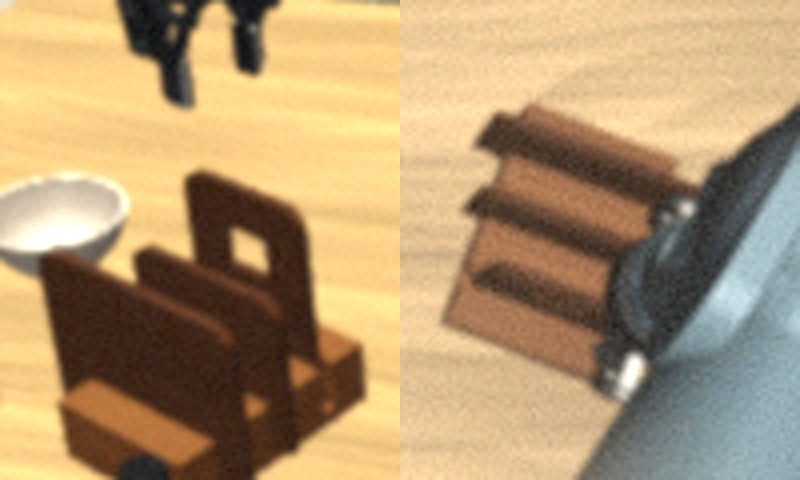

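The fingers straddle the board plane, with both tips above it, and still need about 26 mm along the board. I'll centre, descend and close.

>>> send_rows --pt "1.3 0.34 0 0" --pt "1.3 0.34 0 0" --pt "0 0 1.5 0" --pt "0 0 1.5 0" --pt "0 0 1.5 0" --pt "0 0 1.5 0" --pt "0 0 1.5 0" --pt "0 0 0 0"

```text
clock: 2.78
tool_pos: [0.4766, -0.2101, 0.1694]
tcp_rot: [-3.136, -0.0, 1.177]
force: [-0.1, 0.7, -0.3]
gripper_width: 0.0596
finger_force: 0.0
```

```bash
python3 go.py .479 -.209 .155 1.181
```

```text
pos [ 0.4766 -0.2101  0.1694] [-3.1364 -0.0004  1.1767] 0.05959758042371788 t 2.7833 F [-0.0567  0.7364 -0.3293] q [-0.5369  0.2995 -0.1928  1.0837 -0.0004  1.4279]
tool shift cm [0.1984 0.1887 1.4404] turn -0.004258457432196661
```

>>> send_rows --pt "0.1 0.1 0.7 0" --pt "0.1 0 0.7 0" --pt "0 0 0 0" --pt "0 0 0 0"

```text
clock: 3.12
tool_pos: [0.4808, -0.2087, 0.1584]
tcp_rot: [3.142, 0.0, 1.179]
force: [-0.0, -0.3, -0.4]
gripper_width: 0.0596
finger_force: 0.0
```

>>> send_rows --pt "0 0 0 0" --pt "0 0 0 0" --pt "0 0 0 0" --pt "0 0 0 0" --pt "0 0 0 0" --pt "0 0 0 0" --pt "0 0 0 0" --pt "0 0 0 0" --jaw -1 --force 40

```text
clock: 3.78
tool_pos: [0.4809, -0.2086, 0.1587]
tcp_rot: [3.141, 0.0, 1.18]
force: [-0.8, 0.4, 5.0]
gripper_width: 0.0082
finger_force: 40.2
```

```bash
python3 go.py .479 -.209 .155 1.181
```

```text
pos [ 0.4809 -0.2086  0.1587] [3.141  0.0001 1.1798] 0.008231600872837091 t 3.7833 F [-0.8116  0.4167  4.9967] q [-0.5303  0.3076 -0.2102  1.0524 -0.      1.4315]
tool shift cm [-0.109  -0.1627  0.3735] turn -0.0011955537275833983
```

Gripped, with almost no side force. Lifting slowly.

>>> send_rows --pt "0 0 -0.3 0" --pt "0 0 -0.6 0" --pt "0 0 -0.7 0" --pt "0 0 -0.7 0" --pt "0 0 -0.7 0" --pt "0 0 -0.7 0" --pt "0 0 -0.7 0" --pt "0 0 -0.7 0" --force 50

```text
clock: 4.45
tool_pos: [0.481, -0.2087, 0.2102]
tcp_rot: [3.141, 0.0, 1.18]
force: [-0.4, 0.5, -1.8]
gripper_width: 0.0079
finger_force: 49.7
```

>>> send_rows --pt "0 0 -0.7 0" --pt "0 0 -0.7 0" --pt "0 0 -0.7 0" --pt "0 0 -0.7 0" --pt "0 0 -0.7 0" --pt "0 0 -0.7 0" --pt "0 0 0 0" --pt "0 0 0 0"

```text
clock: 5.12
tool_pos: [0.4811, -0.2088, 0.2518]
tcp_rot: [3.141, 0.0, 1.18]
force: [-0.2, -0.0, -2.2]
gripper_width: 0.0081
finger_force: 49.7
```

```bash
python3 go.py .447 .2096 .25 1.236; python3 - <<'E'
from h import *
r=[]
for n,o in(("scene",(140,80)),("top",(295,150))):
    im=cv2.cvtColor(manip.read_camera(n),cv2.COLOR_RGB2BGR);cv2.imwrite(f"pics/{n}2.png",im)
    r.append(cv2.convertScaleAbs(cv2.resize(im[o[1]:o[1]+140,o[0]:o[0]+100],None,fx=4,fy=4,interpolation=2),alpha=1.6,beta=10))
cv2.imwrite("pics/v2.png",np.hstack(r))
E
```

```text
pos [ 0.4811 -0.2088  0.2518] [3.1405 0.0002 1.1798] 0.008136769641715112 t 5.1167 F [-0.2339 -0.0072 -2.2199] q [-0.5303  0.2677 -0.0204  1.2816 -0.0001  1.4314]
tool shift cm [ 37.3782 -19.0974   0.1489] turn -0.056181254376764134
```

View pics/v2.png

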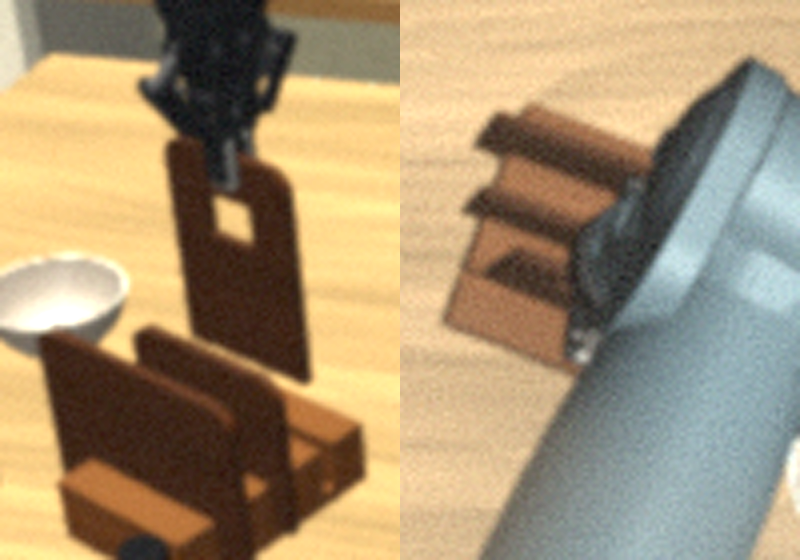

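The board is out and hanging straight. The visible slot centre is near crop (234,217), and the finger sits a little to the left of it. I'll measure the slot centre relative to the TCP.

```bash
cat > slot.py <<'E'
import sys
from h import *
def slot(n,box):
    im=manip.read_camera(n);x0,y0,x1,y1=box;g=cv2.resize(im[y0:y1,x0:x1],None,fx=4,fy=4,interpolation=2).max(2)
    _,m=cv2.threshold(g,0,255,cv2.THRESH_BINARY+cv2.THRESH_OTSU)
    k,l,st,ce=cv2.connectedComponentsWithStats(m)
    h,w=m.shape;ok=[i for i in range(1,k) if st[i][0]>0 and st[i][1]>0 and st[i][0]+st[i][2]<w and st[i][1]+st[i][3]<h]
    i=max(ok,key=lambda i:st[i][4]);bb=(st[i][:4]/4).round(1);q=cv2.minAreaRect(np.argwhere(l==i)[:,::-1].astype(np.float32))
    c=crop(ce[i],(x0,y0));s=manip.read_state();e=R.from_euler("xyz",s["tcp_rot"]).as_matrix()
    p,d=ray(n,c);nrm=e[:,1];P=p+d[0]*((s["tool_pos"]-p)@nrm/(d[0]@nrm))
    print("px",c,"bbox",bb,"slot centre",P,"in tool mm",e.T@(P-s["tool_pos"])*1000);return P
if __name__=="__main__": slot("scene",tuple(map(int,sys.argv[1:5])))
E
python3 slot.py 186 120 213 150
```

```text
px [198.117  134.6581] bbox [ 7.8  9.5  9.8 11.2] slot centre [ 0.4774 -0.2159  0.2191] in tool mm [-8.1139  0.     31.7373]
```

```bash
python3 - <<'E'
from h import *
s=manip.read_state();e=R.from_euler("xyz",s["tcp_rot"]).as_matrix()
im=cv2.imread("pics/scene2.png").max(2).astype(float)
for off in(-8,-4,0):
  for zz in (80,):   # mm below TCP
    P=lambda x,y:proj("scene",s["tool_pos"]+e@np.array([x,y,zz])/1000)[0]
    print(off,"left near",P(off-60,4.5),"right far",P(off+60,-4.5),"right near",P(off+60,4.5))
for r in (150,155,158,160): print(r,im[r,178:222].astype(int))
E
```

```text
-8 left near [184.6949 144.2619] right far [215.9483 154.8403] right near [213.7653 156.1232]
-4 left near [185.6189 144.6389] right far [216.9668 155.2522] right near [214.7849 156.5392]
0 left near [186.5458 145.0171] right far [217.9887 155.6655] right near [215.8079 156.9566]
150 [162 163 164 165 167 167 163 130  70  36  30  30  31  32  32  30  30  31
  28  33  31  32  33  31  30  30  29  30  31  34  29  29  28  30  30  26
  44  92 139 154 154 155 157 155]
155 [150 149 151 153 151 152 147 132  97  46  32  31  34  32  33  33  31  34
  31  34  33  34  34  33  35  33  35  28  32  31  33  27  31  31  31  28
  32  63 115 151 159 159 158 157]
158 [152 150 150 152 151 149 146 145 123  70  39  30  30  27  29  31  36  33
  31  36  30  35  35  34  32  32  27  34  35  30  36  32  32  32  34  31
  29  53 103 141 157 156 156 156]
160 [142 145 151 155 157 159 156 156 136  87  47  34  34  31  30  32  30  36
  30  33  34  34  34  34  32  34  31  33  32  35  35  31  34  32  34  34
  29  45  92 140 153 154 154 154]
```

The outline gives the same answer: the slot centre is 8 mm along tool -x and 32 mm below the TCP. I'll go to the stand by a waypoint on the robot side so the board stays clear of the peg tip.

```bash
python3 go.py .395 .077 .252 1.236; python3 go.py .445 .2187 .252 1.236
```

```text
pos [ 0.4805 -0.2084  0.2508] [-3.1407 -0.      1.1798] 0.0078998788245867 t 5.2667 F [-0.0049  0.8529 -1.2258] q [-0.5303  0.2683 -0.0221  1.2812 -0.0001  1.4315]
tool shift cm [ 23.1277 -18.7835  -0.1021] turn -0.05619719528798006
pos [ 0.4805 -0.2084  0.2508] [-3.1407 -0.      1.1798] 0.0078998788245867 t 5.2667 F [-0.0049  0.8529 -1.2258] q [-0.5303  0.2683 -0.0221  1.2812 -0.0001  1.4315]
tool shift cm [ 38.1339 -19.5612  -0.1011] turn -0.05619719528798006
```

>>> send_rows --pt "0.7 -0.6 0 0" --pt "1.5 -1.2 0 0" --pt "1.5 -1.2 0 0" --pt "1.5 -1.2 0 0" --pt "1.5 -1.2 0 0" --pt "1.5 -1.2 0 0" --pt "1.5 -1.2 0 0" --pt "1.5 -1.2 0 0"

```text
clock: 5.93
tool_pos: [0.4392, -0.0692, 0.251]
tcp_rot: [-3.141, -0.0, 1.18]
force: [0.1, 0.0, -2.2]
gripper_width: 0.0082
finger_force: 49.7
```

>>> send_rows --pt "1.5 -1.2 0 0" --pt "1.5 -1.2 0 0" --pt "1.5 -1.2 0 0" --pt "1.5 -1.2 0 0" --pt "1.5 -1.2 0 0" --pt "1.5 -1.2 0 0" --pt "1.5 -1.2 0 0" --pt "1.2 -1.2 0 -0.056"

```text
clock: 6.6
tool_pos: [0.395, 0.0755, 0.251]
tcp_rot: [-3.141, -0.0, 1.237]
force: [-0.2, -0.5, -1.8]
gripper_width: 0.0079
finger_force: 49.7
```

```bash
python3 go.py .445 .2187 .252 1.236
```

```text
pos [0.395  0.0755 0.251 ] [-3.141  -0.0002  1.2373] 0.007941329503039073 t 6.6 F [-0.1982 -0.4535 -1.7835] q [ 0.0304  0.0225 -0.3132  1.2357  0.0004  1.9347]
tool shift cm [15.1695  0.0381 -0.0981] turn 0.001331097507025314
```

>>> send_rows --pt "2 0 0 0" --pt "2.2 0 0 0" --pt "2.2 0 0 0" --pt "2.2 0 0 0" --pt "2.2 0 0 0" --pt "2.2 0 0 0" --pt "1.4 0 0 0" --pt "0.8 0 0 0"

```text
clock: 7.27
tool_pos: [0.4458, 0.2191, 0.2509]
tcp_rot: [-3.141, 0.0, 1.238]
force: [-0.6, -0.3, -1.4]
gripper_width: 0.0081
finger_force: 49.7
```

>>> send_rows --pt "0 0 0.5 0" --pt "0 0 0.6 0" --pt "0 0 0.6 0" --pt "0 0 0.6 0" --pt "0 0 0.6 0" --pt "0 0 0.5 0" --pt "0 0 0 0" --pt "0 0 0 0"

```text
clock: 7.93
tool_pos: [0.4457, 0.2172, 0.2169]
tcp_rot: [-3.141, 0.001, 1.235]
force: [0.6, -0.6, -1.1]
gripper_width: 0.0077
finger_force: 49.6
```

```bash
python3 go.py .445 .2187 .2167 1.236; python3 - <<'E'
from h import *
r=[]
for n,o in(("scene",(290,90)),("top",(170,150))):
    im=cv2.cvtColor(manip.read_camera(n),cv2.COLOR_RGB2BGR);cv2.imwrite(f"pics/{n}3.png",im)
    r.append(cv2.convertScaleAbs(cv2.resize(im[o[1]:o[1]+140,o[0]:o[0]+100],None,fx=4,fy=4,interpolation=2),alpha=1.6,beta=10))
cv2.imwrite("pics/v3.png",np.hstack(r))
E
```

```text
pos [0.4457 0.2172 0.2169] [-3.1409  0.0007  1.2353] 0.0077264141465041404 t 7.9333 F [ 0.5837 -0.5523 -1.0563] q [ 0.3255  0.2228 -0.17    1.179  -0.0001  2.2318]
tool shift cm [ 0.1173 -0.1169  0.0153] turn -0.0006532571244304286
```

View pics/v3.png

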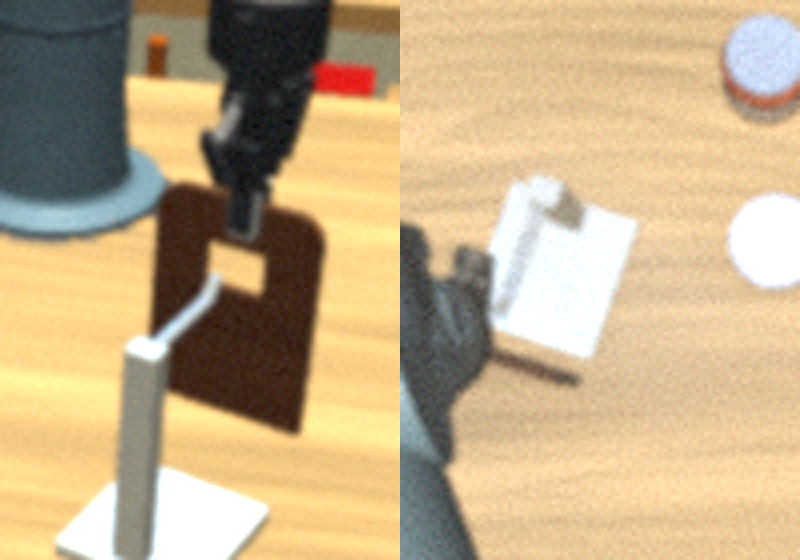

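The hand slot, near crop (238,269) in the scene view, faces the peg tip near (216,282). I'll compare the two in stand coordinates with the same camera.

```bash
python3 - <<'E'
from h import *
s=manip.read_state();S=np.array([.518,.185,0]);Rz=R.from_euler("z",-.335).as_matrix()
def hit(uv,x):  # plane stand x
    p,d=ray("scene",crop([uv],(290,90)));P=S+Rz[:,0]*x;return Rz.T@(p+d[0]*((P-p)@Rz[:,0]/(d[0]@Rz[:,0]))-S)*1000
t=Rz.T@(s["tool_pos"]-S);print("TCP stand",t*1000)
for c in([238,269.5],[208,242],[266,296]):print("slot",hit(c,t[0]))
print("tip",hit([217,279],-.05),"root",hit([158,340],.035),"post top mid",hit([135,354],.035))
E
```

```text
TCP stand [-78.4603   7.1573 217.5408]
slot [-78.4603   1.8064 185.2987]
slot [-78.4603 -22.1314 199.5365]
slot [-78.4603  24.0929 171.4425]
tip [-50.      -0.4679 191.1544] root [ 35.       0.2875 188.3511] post top mid [ 35.     -15.3491 172.1316]
```

Slot centre is at y ≈ +1 mm, z 185, and the peg axis is at y ≈ 0, so there's good clearance all round. Inserting.

>>> send_rows --pt "0 0.5 0 0" --pt "0 0.7 0 0" --pt "0 0.7 0 0" --pt "0 0.7 0 0" --pt "0 0.7 0 0" --pt "0 0.5 0 0" --pt "0 0 0 0"

```text
clock: 8.62
tool_pos: [0.4833, 0.2046, 0.2171]
tcp_rot: [3.141, -0.0, 1.235]
force: [-0.4, 0.1, -1.3]
gripper_width: 0.0083
finger_force: 49.7
```

>>> send_rows --pt "0 0.6 0 0" --pt "0 0.7 0 0" --pt "0 0.7 0 0" --pt "0 0.7 0 0" --pt "0 0.7 0 0" --pt "0 0.3 0 0" --pt "0 0 0 0" --pt "0 0 0 0"

```text
clock: 9.28
tool_pos: [0.517, 0.1928, 0.2172]
tcp_rot: [-3.141, 0.0, 1.236]
force: [0.4, -0.2, -1.2]
gripper_width: 0.0081
finger_force: 49.7
```

```bash
python3 go.py .5206 .1926 .205 1.236; python3 - <<'E'
from h import *
r=[]
for n,o in(("scene",(290,90)),("top",(170,150))):
    im=cv2.cvtColor(manip.read_camera(n),cv2.COLOR_RGB2BGR);cv2.imwrite(f"pics/{n}4.png",im)
    r.append(cv2.convertScaleAbs(cv2.resize(im[o[1]:o[1]+140,o[0]:o[0]+100],None,fx=4,fy=4,interpolation=2),alpha=1.6,beta=10))
cv2.imwrite("pics/v4.png",np.hstack(r))
E
```

```text
pos [0.517  0.1928 0.2172] [-3.1413  0.0001  1.2355] 0.008070214868341462 t 9.2833 F [ 0.3812 -0.2271 -1.1543] q [ 0.242   0.3339 -0.0185  1.2188  0.      2.1481]
tool shift cm [0.0968 0.3514 1.2173] turn -0.00048744173082737596
```

View pics/v4.png

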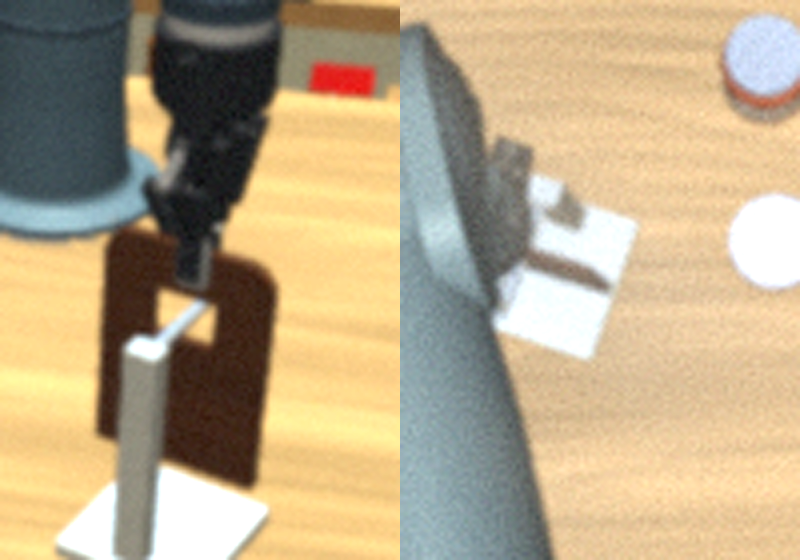

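The peg passes through the slot: the hole spans crop x 158–216, y 290–345, with the peg inside it. I'll check the centring.

```bash
python3 - <<'E'
from h import *
s=manip.read_state();S=np.array([.518,.185,0]);Rz=R.from_euler("z",-.335).as_matrix()
t=Rz.T@(s["tool_pos"]-S);print(t*1000)
im=cv2.imread("pics/scene4.png").max(2)
def hit(uv,x):
    p,d=ray("scene",[uv]);P=S+Rz[:,0]*x;return Rz.T@(p+d[0]*((P-p)@Rz[:,0]/(d[0]@Rz[:,0]))-S)*1000
print(im[158:180,326:348])
for c in([187,317],[158,290],[216,345]): print(hit(crop(c,(290,90)),t[0]))
# silhouettes at image row 190: near -y edge (x+4.5mm), far +y edge
for r in(175,185): 
    row=im[r].astype(float); k=np.where(row[300:370]<90)[0]; a,b=k[0]+300,k[-1]+300
    print(r,a,b,hit([a-.5,r],t[0]+.0045),hit([b+.5,r],t[0]-.0045))
E
```

```text
[ -3.9712   7.0989 217.2405]
[[ 35  32  34  32  32  36  34  35  18  18  21  17  16  30  49  50  40  37
   33  30  33  30]
 [ 29  33  29  33  31  35  33  34  33  24  25  21  24  32  50  54  42  34
   32  34  32  29]
 [ 33  35  31  37  35  37  34  36  41  44  36  32  31  39  52  50  40  36
   33  33  33  34]
 [ 35  33  36  44  51  50  45  40  39  45  47  45  45  50  52  51  40  34
   35  33  31  32]
 [ 29  31  38  59  88  90  82  67  53  49  41  41  44  44  48  40  36  33
   32  36  34  35]
 [ 28  30  40  82 120 136 127 111  98  85  65  57  46  42  39  37  33  32
   31  31  35  32]
 [ 34  32  47  91 138 153 152 145 138 128 117 102  85  62  48  42  37  36
   33  34  34  30]
 [ 33  35  46  93 141 156 158 154 153 153 147 139 118 106  89  65  54  47
   40  35  34  32]
 [ 35  32  50  95 141 156 157 154 156 153 153 142 141 139 116  95  88  82
   49  34  36  33]
 [ 35  34  51 105 151 161 161 158 156 153 145 143 147 133 115 113 119 107
   60  35  34  33]
 [ 34  33  57 106 154 167 165 161 157 149 148 147 131 117 123 136 141 114
   62  35  31  31]
 [ 34  34  54 105 154 161 160 153 150 147 147 13
[... 502 characters left out ...]
36  35]
 [169 156 153 168 162 131  94  60  42  47  54  62  75  84  93 106  97  60
   38  33  32  27]
 [183 182 183 181 168 128  77  44  38  34  38  44  46  56  61  70  64  45
   33  28  32  33]
 [185 185 186 182 164 124  72  42  26  30  35  32  32  38  44  47  46  35
   32  34  30  33]
 [172 182 181 168 139  99  60  34  32  34  32  28  34  34  35  36  34  32
   33  32  33  35]
 [141 154 154 137 103  72  48  31  34  31  30  32  34  34  31  32  34  29
   33  34  33  33]]
[ -3.9712   1.1502 185.6431]
[ -3.9712 -21.1242 199.0019]
[ -3.9712  23.3706 171.6038]
175 315 357 [  0.5288 -60.035  147.6857] [ -8.4712  59.2564 184.4033]
185 315 356 [  0.5288 -58.4483 115.3143] [ -8.4712  59.7478 153.6421]
```

Centred to within about 1 mm. Lowering until contact.

>>> send_rows --pt "-0.05 0 0.3 0" --pt "0 0 0.3 0" --pt "0 0 0.3 0" --pt "0 0 0.3 0" --pt "0 0 0.2 0" --pt "0 0 0 0"

```text
clock: 9.88
tool_pos: [0.5162, 0.1924, 0.2025]
tcp_rot: [-3.141, 0.001, 1.236]
force: [-1.3, -0.6, -1.3]
gripper_width: 0.0079
finger_force: 49.7
```

>>> send_rows --pt "0 0 0.1 0" --pt "0 0 0.1 0" --pt "0 0 0 0" --pt "0 0 0 0"

```text
clock: 10.22
tool_pos: [0.5168, 0.1925, 0.2013]
tcp_rot: [3.141, 0.0, 1.236]
force: [-0.3, 0.3, -1.1]
gripper_width: 0.0081
finger_force: 49.7
```

>>> send_rows --pt "0 0 0.1 0" --pt "0 0 0 0" --pt "0 0 0.1 0" --pt "0 0 0 0" --pt "0 0 0 0"

```text
clock: 10.63
tool_pos: [0.5167, 0.1924, 0.1992]
tcp_rot: [-3.142, 0.0, 1.236]
force: [0.5, 0.6, -1.5]
gripper_width: 0.0081
finger_force: 49.7
```

>>> send_rows --pt "0 0 0.1 0" --pt "0 0 0 0" --pt "0 0 0 0"

```text
clock: 10.88
tool_pos: [0.5167, 0.1924, 0.1982]
tcp_rot: [-3.142, 0.0, 1.236]
force: [-0.3, 0.2, -1.4]
gripper_width: 0.0076
finger_force: 49.7
```

>>> send_rows --pt "0 0 0.1 0" --pt "0 0 0 0" --pt "0 0 0 0"

```text
clock: 11.13
tool_pos: [0.5169, 0.1925, 0.1976]
tcp_rot: [3.141, -0.0, 1.236]
force: [-1.6, -0.7, 0.6]
gripper_width: 0.008
finger_force: 50.2
```

>>> send_rows --pt "0 0 0.1 0" --pt "0 0 0 0" --pt "0 0 0 0"

```text
clock: 11.38
tool_pos: [0.517, 0.1925, 0.1975]
tcp_rot: [3.14, -0.001, 1.236]
force: [-2.7, -0.3, 7.4]
gripper_width: 0.008
finger_force: 51.0
```

Contact: about 8 N upward. I'll relax 1 mm and open gently.

>>> send_rows --pt "0 0 -0.1 0" --pt "0 0 0 0" --pt "0 0 0 0" --force 20

```text
clock: 11.63
tool_pos: [0.5169, 0.1925, 0.1976]
tcp_rot: [3.141, -0.0, 1.236]
force: [-0.6, 0.2, 3.4]
gripper_width: 0.0082
finger_force: 50.2
```

>>> send_rows --pt "0 0 0 0" --pt "0 0 0 0" --pt "0 0 0 0" --pt "0 0 0 0" --pt "0 0 0 0" --pt "0 0 0 0" --jaw -0.4

```text
clock: 12.13
tool_pos: [0.5167, 0.1924, 0.1971]
tcp_rot: [-3.141, 0.0, 1.236]
force: [0.1, -0.5, 0.5]
gripper_width: 0.0257
finger_force: 0.0
```

>>> send_rows --pt "0 0 -0.3 0" --pt "0 0 -0.5 0" --pt "0 0 -0.8 0" --pt "0 0 -1 0" --pt "0 0 -1 0" --pt "0 0 -1.2 0" --pt "0 0 -1.2 0" --pt "0 0 -1.5 0"

```text
clock: 12.8
tool_pos: [0.5167, 0.1925, 0.2736]
tcp_rot: [3.141, -0.0, 1.236]
force: [-0.4, 0.2, -0.5]
gripper_width: 0.0258
finger_force: 0.0
```

>>> send_rows --pt "0 0 -1.5 0" --pt "0 -1.5 -1.5 0" --pt "0 -2 0 0" --pt "0 -2 0 0" --pt "0 -2 0 0" --pt "0 0 0 0" --pt "0 0 0 0" --pt "0 0 0 0"

```text
clock: 13.47
tool_pos: [0.4466, 0.2172, 0.3031]
tcp_rot: [3.14, -0.001, 1.236]
force: [0.0, -0.3, -0.9]
gripper_width: 0.0256
finger_force: 0.0
```

```bash
python3 - <<'E'
from h import *
r=[]
for n,o in(("scene",(290,90)),("top",(170,150))):
    im=cv2.cvtColor(manip.read_camera(n),cv2.COLOR_RGB2BGR);cv2.imwrite(f"pics/{n}5.png",im)
    r.append(cv2.convertScaleAbs(cv2.resize(im[o[1]:o[1]+140,o[0]:o[0]+100],None,fx=4,fy=4,interpolation=2),alpha=1.6,beta=10))
cv2.imwrite("pics/v5.png",np.hstack(r))
s=manip.read_state();print(s["clock"],s["tool_pos"],s["force"])
E
```

```text
13.5667 [0.4468 0.2169 0.3025] [0.057  0.2598 0.0667]
```

View pics/v5.png

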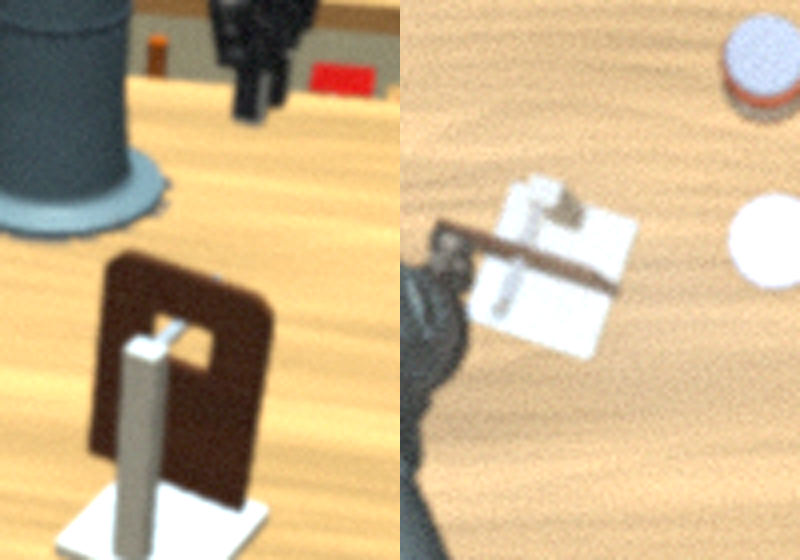

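The board hangs on the peg at mid-length, bottom edge clear of the base and gripper away. I'll let it settle, then check the tilt and that the other things haven't moved.

>>> send_rows --pt "0 -1 -1 0" --pt "0 0 -1 0" --pt "0 0 0 0" --pt "0 0 0 0" --pt "0 0 0 0" --pt "0 0 0 0" --pt "0 0 0 0" --pt "0 0 0 0"

```text
clock: 14.23
tool_pos: [0.4363, 0.2203, 0.3218]
tcp_rot: [-3.141, 0.001, 1.236]
force: [-0.6, 0.1, 0.1]
gripper_width: 0.0252
finger_force: 0.0
```

```bash
python3 - <<'E'
from h import *
a=cv2.imread("pics/scene5.png");b=cv2.cvtColor(manip.read_camera("scene"),cv2.COLOR_RGB2BGR);z=cv2.imread("pics/scene0.png")
print("motion near board",cv2.absdiff(a,b)[150:225,300:365].max())
d=cv2.absdiff(b,z).max(2);print("others moved px>40: jars/tin",(d[195:260,235:285]>40).sum(),"wide+square/holder",(d[185:230,150:195]>40).sum(),"salt",(d[205:250,400:440]>40).sum(),"spice",(d[170:210,118:142]>40).sum())
S=np.array([.518,.185,0]);Rz=R.from_euler("z",-.335).as_matrix();im=b.max(2)
def hit(uv,x):
    p,d=ray("scene",[uv]);P=S+Rz[:,0]*x;return Rz.T@(p+d[0]*((P-p)@Rz[:,0]/(d[0]@Rz[:,0]))-S)*1000
E=[]
for r in range(170,206,5):
    row=im[r].astype(float);k=np.where(row[310:370]<90)[0]+310
    k2=k[k>332][-1];f=k2+(90-row[k2])/(row[k2+1]-row[k2]);E.append(hit([f,r],-.0085))
print(np.array(E)); E=np.array(E);print("tilt deg",np.degrees(np.polyfit(E[:,2],E[:,1],1)[0]))
E
```

```text
motion near board 13
others moved px>40: jars/tin 0 wide+square/holder 0 salt 0 spice 0
[[ -8.5     58.8942 199.3765]
 [ -8.5     59.2452 184.3839]
 [ -8.5     58.7717 168.865 ]
 [ -8.5     57.5344 152.813 ]
 [ -8.5     56.4601 136.549 ]
 [ -8.5     55.8181 120.1753]
 [ -8.5     55.787  103.7691]
 [ -8.5     55.3146  86.9139]]
tilt deg 2.2159485981218774
```

It's at rest, tilted about 2° (close to upright), and nothing else has moved.

```bash
python3 -c "from bench import manip; print(manip.job_done())"
```

```text
the job is handed in; nothing more can be done
None
```

The slotted board now hangs on the stand's peg by its hand slot, at rest about 2° off upright, and the camera check showed the other two boards, the tin and the jars unmoved; the job was handed in at about 14 s.

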